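Close the ink tub with its press-on lid

ROBOT

A 6-joint arm with a two-finger parallel gripper is mounted at the origin on the work surface. World frame = base frame: x ahead of the robot, y to its left, z up, the work surface at z = 0. Lengths are in m, angles in rad, forces in N, time in s.
With the tool pointing down it reaches from about 0.325 to 0.775 m from the base axis. Payload 9.3 kg.
Tool frame: the origin (TCP) lies midway between the tips of the shut fingers; the grasp point (between the pads) lies 19 mm behind it; z points along the fingers, y is the line along which they close (so a half turn about z gives the same grasp; the last joint's range is limited). The gripper opens to 85 mm and grips with 20 to 120 N. Pads are 22 mm wide; open, the fingers measure 114 mm over their backs; the gripper's body (76 mm by 85 mm) begins 54 mm behind the grasp point. The pads swing forward as they close: fully open they stand 13 mm farther back than shut.
Start: joints at [1.021, 0.259, 0.021, 1.334, 0, 1.418], TCP at [0.213, 0.507, 0.231] pointing down, gripper open.
Joint ranges: [-3.04, 3.04], [-0.91, 1.82], [-1.04, 1.36], [-1.92, 1.95], [-1.52, 1.45], [-3.14, 3.14]. Speed limits (rad/s): [2.22, 2.22, 2.79, 3.14, 3.14, 3.14].

INTERFACE

Orientations are given as a unit quaternion [w, x, y, z].
In Python, from station import read_state, grab_frame, hand_in, recognise gives the robot as it stands.
- The arm moves only by the tool drive_tool, never from a script. Its argument "commands" is a list that holds one entry, the list of rows, each a list of 5 numbers: the opening, from -1 (shut) to 1 (fully open), then the shift along the tool's x, y, z in mm, then the turn about the tool's z in degrees. A call has exactly 5 rows; each row shifts and turns the commanded pose from where the row before left it, along the tool's axes as they then stand; what a row does not reach is not made up. A row lasts 1/12 s, in which the tool goes at most 41.7 mm and 7.16 degrees, less where a joint would pass 70% of its speed; a pose out of reach is approached as far as the arm can. A call with a gripper value outside its range is refused whole. The fingers move at their own pace and stop on an object; "grip_force" is the grip in N (left out, the last holds). Time passes only in rows, so rows that do not move let the fingers close, or fill a call up. It gives the time, the measured TCP pose, the force, the opening and the grip force at its end, in the units of the state.
- read_state(): the state, without advancing time (a new reading comes with each control period).
- grab_frame(name): name is "scene" or "top"; returns a dict with "color" (384x512x3 uint8, red, green, blue), "intrinsics" (3x3 intrinsics, pixels), "dist_coeffs" ([k1, k2, p1, p2, k3] as OpenCV has them; the pictures are not rectified), "rvec" (rotation vector, rad) and "tvec" (3), from world to camera coordinates, as OpenCV has them. Camera axes: x right, y down, z forward; pixel columns grow to the right and rows downward; lengths in m; the calibration is good to about 2 mm. A picture is of the moment at which its call begins. There is no depth.
- hand_in(): hands the job in; it is judged then, once.
Trained networks look in the newest picture that a camera, given by its name, has taken for a name from the list of things; names that differ only in an ending like _2 or _b are one class to them, and where a whole thing is asked for, a point or a joint stands for the part that bears it (a point fixed in the world has none). Each returns a list of dicts, best first, with "conf" (0 to 1); they miss things now and then, are a little off and sometimes report something else, mostly with a low value. They report only what shows in the picture. A call takes as long as a camera call. They do not tell look-alikes from the thing itself.
- recognise(camera, thing): "centre" ([x, y, z] in m, in world coordinates, good to about 4 mm: the middle of the surface that is visible of it).
The state is a dict: "time": time; "joint_pos": joint angles; "dq": joint speeds; "joint_efforts": joint torques, N m; "tool_pos": TCP position; "tool_rot": TCP orientation; "contact_force": force on the tool from outside, world axes, zero at the start; "wrist_torque": the same for the moment, N m; "finger_gap": opening from 0.0 (shut) to 1.0 (fully open); "grasp_force": force on a finger pad.
Only numpy, scipy, OpenCV 4.12 (cv2) and the standard library are available. Lean on these libraries where they do the work, as an engineer would, in place of code of your own. Each camera call takes 0.05 s, during which the arm holds its last target. There are 200 camera calls.

TASK

In the print studio, put the loose grey lid on the open ink tub that it fits, and press it down until it is fully home: level, with its flange resting on the rim all the way round. Leave the tub standing about where it is, and do not shift the other things on the bench.

Things in the scene. Friction and masses are not known exactly. Their poses are not given: they have to be found in the camera images.
- lid: Loose grey plastic press-on lid, 90 g, lying right way up. Origin: centre of its underside, z up. A plug 14 mm high (radius 33 mm at its foot, tapering out to 39 mm at 6 mm up, then straight), over it a round flange 94 mm wide, 5 mm thick (14 to 19 mm above the origin), and a central round knob 28 mm in diameter (19 to 47 mm above the origin).
- lid_knob (a point): Centre of the top face of the lid's knob, 47 mm above the lid's origin.
- tub: The tub that the lid fits: the wider of two loose, open white tubs with black ink inside, 0.75 kg. 90 mm outer diameter, 75 mm high, mouth 82 mm wide. Origin: centre of its underside, z up. A stiff grey seal in six segments lies 6 mm below the rim, slides down under the plug and stays where it is pushed. Fully home, the lid's origin is 61 mm above the tub's.
- tub_rim (a point): Centre of the wide tub's mouth at rim height, 75 mm above the tub's origin. A lid merely laid in stands on the seal with its flange 8 mm above the rim; about 9 N, pressed on its middle, pushes it home.
- small_tub: Bystander: the narrower open white ink tub, 68 mm outer diameter, 65 mm high, which the lid does not fit. Origin: centre of its underside.
- knife: Bystander: palette knife lying flat along its x axis, 210 mm long, 22 mm wide, 16 mm high, wooden handle and steel blade. Origin under its middle.
- brush: Bystander: flat brush about 200 mm long, lying along its x axis. Origin under its middle.
- brayer: Bystander: ink roller lying down, roller 100 mm wide (along its y axis) and 38 mm in diameter, handle pointing to its +x, 125 mm from the roller's axis to the handle's end. Origin under the roller's middle.
- bottle: Bystander: upright bottle, 60 mm in diameter, 160 mm high. Origin: centre of its underside.
- plate: Bystander: flat copper printing plate, 100 x 130 x 4 mm. Origin: centre of its underside.
- tape: Bystander: roll of paper tape lying flat, 100 mm in diameter, 25 mm high. Origin: centre of its underside.
Things that resemble listed ones, but are neither listed nor needed, are in the scene too. Leave any red or turquoise look-alike of the lid alone.

How it is judged:
At the end, for the whole second after the job is handed in: The lid is home in the wide tub, right way up: its origin within 2.5 mm of the fully seated height (61 mm above the tub's origin), centred within 6 mm, level with the tub within 0.045 rad; the tub stands upright on the bench (within 0.08 rad), within 60 mm of where it began; both are at rest (z of lid in the frame of tub between 0.057 and 0.0635 m and horizontal distance between lid and tub_rim below 0.006 m and angle between the z axis of lid and the z axis of tub, either way round below 0.045 rad and angle between lid's own z axis and vertical below 0.1 rad and angle between tub's own z axis and vertical below 0.08 rad and height (world z) of tub below 0.01 m and distance of tub from where it was at the start of the episode below 0.06 m and linear speed of each of lid, tub below 0.02 m/s); the robot touches nothing.
It fails at once if another thing on the bench (narrower tub, palette knife, brush, ink roller, bottle, copper plate or roll of tape) is shifted by more than 40 mm (distance of any of small_tub, knife, brush, brayer, bottle, plate, tape from where it was at the start of the episode above 0.04 m).
It also fails if it takes over 46 s, if anything falls off the work surface, if the arm or the gripper's body presses on something with over 40 N, if the wrist force passes 120 N, or if a joint passes its speed limit or range.

## Working session

There is one attempt and no reset: what is moved stays moved. The work goes in short steps, Python scripts to look and compute and a tool call to move; the robot and the scene stay as the last step left them, time stands still between calls to the robot, and variables do not carry over. Pictures are saved under pics/ and viewed, at most 10 in all, crops included, and the job is handed in when it is done.

Besides the shell and the picture viewer there is one more tool, called after ">>>" in YAML: its name, and indented under it one key for each argument. drive_tool: Moves the arm, as the interface text tells. Its arguments: {"type":"object","properties":{"commands":{"type":"array","items":{"type":"array","items":{"type":"array","items":{"type":"number"}}}},"grip_force":{"type":"number"}},"required":["commands"]}

```bash
mkdir -p pics; cat > h.py <<'E'
import cv2,numpy as np
from station import *
def pix2w(f,uv,z):
    R=cv2.Rodrigues(np.array(f["rvec"],float))[0];t=np.array(f["tvec"],float).ravel()
    n=cv2.undistortPoints(np.array([[uv]],float),np.array(f["intrinsics"]),np.array(f["dist_coeffs"])).ravel()
    d=R.T@np.array([n[0],n[1],1]);c=-R.T@t
    return c+d*(z-c[2])/d[2]
def w2pix(f,p):
    return cv2.projectPoints(np.array([p],float),np.array(f["rvec"],float),np.array(f["tvec"],float),np.array(f["intrinsics"]),np.array(f["dist_coeffs"]))[0].ravel()
E
python3 - <<'E'
from h import *
fs={}
for c in("scene","top"):
    f=grab_frame(c);fs[c]=f
    cv2.imwrite(f"pics/{c}0.png",f["color"][:,:,::-1])
    for t in("lid","lid_knob","tub","tub_rim","small_tub"):
        for r in recognise(c,t)[:4]: print(c,t,round(r["conf"],2),np.round(r["centre"],3),w2pix(f,r["centre"]).round())
print({k:np.round(v,3) for k,v in read_state().items()})
E
```

```text
scene lid 0.81 [ 0.3   -0.253  0.022] [170. 186.]
scene lid 0.59 [0.611 0.025 0.019] [302. 214.]
scene lid 0.58 [ 0.488 -0.202  0.019] [214. 221.]
scene lid 0.51 [ 0.556 -0.466  0.025] [137. 286.]
scene lid_knob 0.88 [0.611 0.019 0.02 ] [300. 215.]
scene lid_knob 0.64 [ 0.299 -0.252  0.02 ] [170. 186.]
scene lid_knob 0.6 [ 0.487 -0.204  0.02 ] [213. 221.]
scene tub 0.94 [ 0.476 -0.022  0.062] [263. 182.]
scene tub_rim 0.57 [ 0.471 -0.021  0.06 ] [262. 182.]
scene small_tub 0.74 [0.506 0.279 0.038] [343. 154.]
top lid 0.76 [ 0.478 -0.199  0.024] [300. 200.]
top lid 0.67 [0.606 0.025 0.022] [228. 161.]
top lid 0.6 [ 0.295 -0.245  0.018] [316. 259.]
top lid_knob 0.97 [ 0.296 -0.247  0.019] [317. 259.]
top lid_knob 0.87 [0.603 0.025 0.022] [228. 162.]
top lid_knob 0.73 [ 0.483 -0.194  0.017] [299. 199.]
top tub 0.74 [ 0.466 -0.014  0.068] [240. 204.]
top tub_rim 0.88 [ 0.463 -0.012  0.067] [240. 205.]
top small_tub 0.85 [0.503 0.292 0.036] [143. 194.]
{'time': np.float64(0.6), 'joint_pos': array([ 1.021,  0.259,  0.021,  1.334, -0.   ,  1.418]), 'dq': array([-0.   , -0.001, -0.   ,  0.003, -0.001,  0.001]), 'joint_efforts': array([-1.0000e-03, -5.5509e+01,  3.4463e+01,  1.0000e-03, -0.0000e+00,
       -0.0000e+00]), 'tool_pos': array([0.213, 0.507, 0.231]), 'tool_rot': array([ 0.   ,  0.197,  0.98 , -0.   ]), 'contact_force': array([-0.308, -0.282,  1.002]), 'wrist_torque': array([-0.005,  0.008, -0.022]), 'grasp_force': np.float64(0.0), 'finger_gap': np.float64(1.002)}
```

View pics/scene0.png

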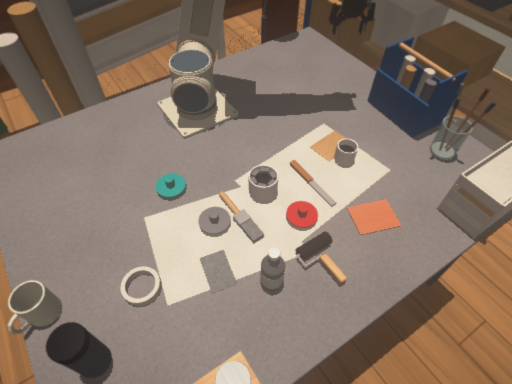

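View pics/top0.png

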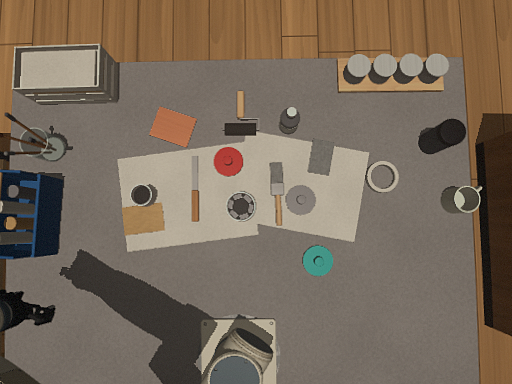

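The grey lid is at scene (214,221) and top (300,200), with the brush just to its left. The wide tub, with its segmented seal, is at scene (263,182) and top (240,206). The red and turquoise lids are decoys. I'll refine both positions from enlarged crops.

```bash
cat >> h.py <<'E'
def overlay(pts,name,lid=None,tub=None):
    """tiles 400x300 (x8 of 50x37) with model circles drawn"""
    S=8;rows=[]
    for c in("top","scene"):
        f=grab_frame(c);im=f["color"][:,:,::-1];til=[]
        for p in pts:
            u,v=w2pix(f,p).round().astype(int);x0,y0=u-25,v-18
            t=cv2.resize(im[y0:y0+37,x0:x0+50],(400,296),interpolation=cv2.INTER_CUBIC)
            for o,specs in((lid,[(.047,.014),(.019,.047)]),(tub,[(.075,.045),(.075,.041)])):
                if o is None: continue
                for h,r in specs:
                    a=np.linspace(0,2*np.pi,60)
                    q=np.array([w2pix(f,(o[0]+r*np.cos(b),o[1]+r*np.sin(b),o[2]+h)) for b in a])
                    q=((q-[x0,y0]+.5)*S).astype(np.int32)
                    cv2.polylines(t,[q],True,(0,255,0) if o is lid else (0,0,255),1)
            til.append(t)
        rows.append(np.hstack(til))
    cv2.imwrite(name,np.vstack(rows))
E
python3 - <<'E'
from h import *
L=(.484,-.200,0);T=(.467,-.017,0)
overlay([(L[0],L[1],.02),(T[0],T[1],.06)],"pics/o1.png",L,T)
for c,s in(("top",1),("scene",1)):
    f=grab_frame(c)
    for n,o in(("lid",(*L[:2],.019)),("tub",(*T[:2],.075))):
        p=w2pix(f,o); print(c,n,p.round(1),"px per mm x,y",((w2pix(f,np.add(o,(.01,0,0)))-p)/10).round(3),((w2pix(f,np.add(o,(0,.01,0)))-p)/10).round(3))
E
```

```text
top lid [300.4 198.4] px per mm x,y [-0.007 -0.319] [-0.32   0.004]
top tub [241.2 203.6] px per mm x,y [-0.003 -0.334] [-0.334  0.004]
scene lid [213.6 219.7] px per mm x,y [0.172 0.241] [ 0.298 -0.159]
scene tub [262.6 176.9] px per mm x,y [0.191 0.215] [ 0.276 -0.142]
```

View pics/o1.png

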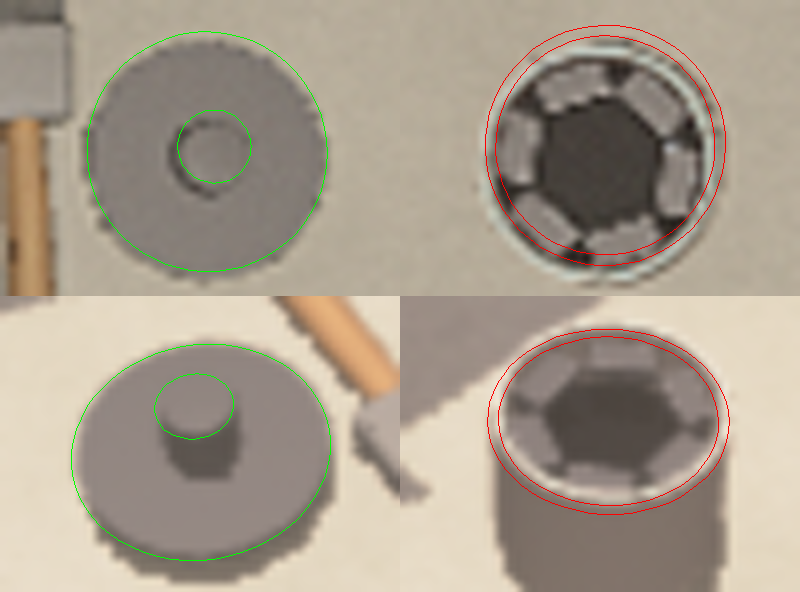

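Model fit: lid at about (0.4825, -0.2005), tub at about (0.462, -0.015). The top view has the tub rim centred at crop pixel (600,162) and the lid flange at about (207,157). Now moving above the lid.

>>> drive_tool:
  commands:
    - [[0.2,-26,-27.4,0,0],[0.2,-26,-27.4,0,0],[0.2,-26,-27.4,0,0],[0.2,-26,-27.4,0,0],[0.2,-26,-27.4,0,0]]

```text
time: 1.22
tool_pos: [0.2796, 0.3292, 0.2313]
tool_rot: [0.0, 0.197, 0.98, 0.0]
contact_force: [2.2, -0.3, 1.0]
finger_gap: 0.602
grasp_force: 0.0
```

>>> drive_tool:
  commands:
    - [[0.2,-26,-27.4,0,0],[0.2,-26,-27.4,0,0],[0.2,-26,-27.4,0,0],[0.2,-26,-27.4,0,0],[0.2,-26,-27.4,0,0]]

```text
time: 1.63
tool_pos: [0.3466, 0.1524, 0.2316]
tool_rot: [0.0, 0.197, 0.98, 0.0]
contact_force: [0.2, 0.8, 0.7]
finger_gap: 0.598
grasp_force: 0.0
```

>>> drive_tool:
  commands:
    - [[0.2,-26,-27.4,0,0],[0.2,-26,-27.4,0,0],[0.2,-26,-27.4,0,0],[0.2,-26,-27.4,0,0],[0.2,-26,-27.4,0,0]]

```text
time: 2.05
tool_pos: [0.4136, -0.0245, 0.2316]
tool_rot: [0.0, 0.197, 0.98, 0.0]
contact_force: [1.6, 1.0, 0.4]
finger_gap: 0.597
grasp_force: 0.0
```

>>> drive_tool:
  commands:
    - [[0.2,-26,-27.4,0,0],[0.2,-26,-27.4,0,0],[0.2,-26,-27.4,0,0],[0.2,-26,-27.4,0,0],[0.2,0,0,0,0]]

```text
time: 2.47
tool_pos: [0.4689, -0.1693, 0.2304]
tool_rot: [0.0, 0.199, 0.98, -0.001]
contact_force: [-1.0, 0.4, -1.3]
finger_gap: 0.599
grasp_force: 0.0
```

>>> drive_tool:
  commands:
    - [[0.2,-12.3,-11.8,30,0],[0.2,-12.3,-11.8,30,0],[0.2,0,0,35,0],[0.2,0,0,35,0],[0.2,0,0,20,0]]
  grip_force: 20

```text
time: 2.88
tool_pos: [0.4792, -0.1945, 0.0779]
tool_rot: [-0.002, 0.197, 0.98, 0.001]
contact_force: [-1.4, -0.6, 0.2]
finger_gap: 0.597
grasp_force: 0.0
```

>>> drive_tool:
  commands:
    - [[0.2,0,0,0,0],[0.2,0,0,0,0],[0.2,0,0,0,0],[0.2,0,0,0,0],[0.2,0,0,0,0]]

```text
time: 3.3
tool_pos: [0.4814, -0.1955, 0.0829]
tool_rot: [0.001, 0.197, 0.98, -0.001]
contact_force: [-0.0, 0.2, 0.9]
finger_gap: 0.604
grasp_force: 0.0
```

```bash
python3 - <<'E'
from h import *
overlay([(.4825,-.2005,.05),(.462,-.015,.06)],"pics/o2.png",(.4825,-.2005,0),(.462,-.015,0))
E
```

```text
(no output)
```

View pics/o2.png

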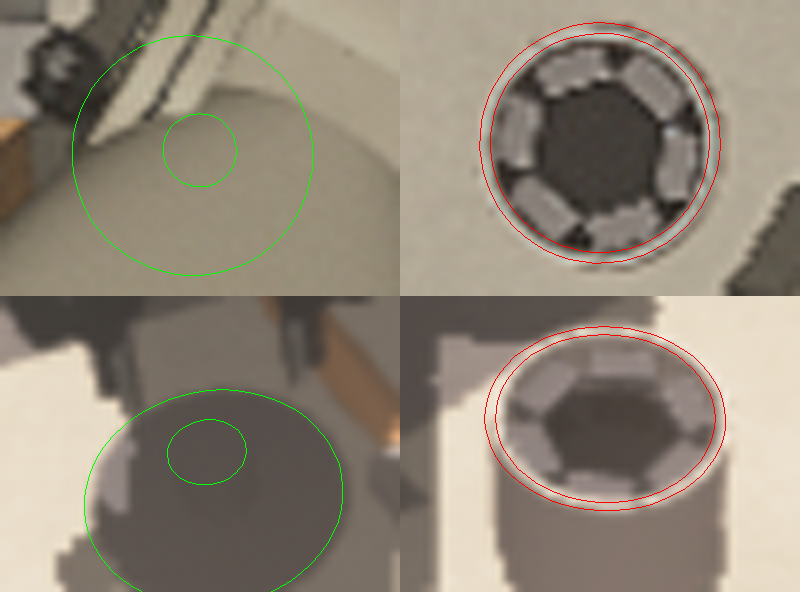

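The tub outline fits in both views: the top rim is centred at crop pixel (600,143) and the seal is visible. The lid is hidden under the hand. Descending the last stretch now.

>>> drive_tool:
  commands:
    - [[0.2,-3,-4,20,0],[0.2,0,0,20,0],[0.2,0,0,12,0],[0.2,0,0,6,0],[0.2,0,0,0,0]]

```text
time: 3.82
tool_pos: [0.4813, -0.1997, 0.0226]
tool_rot: [-0.001, 0.197, 0.98, 0.0]
contact_force: [-0.4, -0.6, -0.6]
finger_gap: 0.605
grasp_force: 0.0
```

>>> drive_tool:
  commands:
    - [[0.2,0,0,0,0],[0.2,0,0,0,0],[-0.2,0,0,0,0],[-0.4,0,0,0,0],[-1,0,0,0,0]]
  grip_force: 30

```text
time: 4.23
tool_pos: [0.4822, -0.2001, 0.0242]
tool_rot: [0.001, 0.197, 0.98, -0.0]
contact_force: [-0.2, 1.1, 5.2]
finger_gap: 0.316
grasp_force: 29.3
```

>>> drive_tool:
  commands:
    - [[-1,0,0,0,0],[-1,0,0,0,0],[-1,0,0,0,0],[-1,0,0,0,0],[-1,0,0,0,0]]

```text
time: 4.65
tool_pos: [0.4822, -0.2001, 0.0242]
tool_rot: [0.001, 0.197, 0.98, -0.0]
contact_force: [-0.6, 0.2, 5.8]
finger_gap: 0.319
grasp_force: 29.3
```

The opening of 27 mm matches the knob. Lifting and carrying.

>>> drive_tool:
  commands:
    - [[-1,0,0,-10,0],[-1,0,0,-25,0],[-1,0,0,-30,0],[-1,0,0,-30,0],[-1,0,0,-20,0]]
  grip_force: 40

```text
time: 5.07
tool_pos: [0.4822, -0.2002, 0.1418]
tool_rot: [0.001, 0.197, 0.98, -0.001]
contact_force: [1.4, -0.3, -0.7]
finger_gap: 0.311
grasp_force: 39.5
```

>>> drive_tool:
  commands:
    - [[-1,10,18,0,0],[-1,16,29,0,0],[-1,16,29,0,0],[-1,16,29,0,0],[-1,16,29,0,0]]

```text
time: 5.48
tool_pos: [0.4648, -0.0465, 0.1391]
tool_rot: [0.0, 0.197, 0.98, -0.0]
contact_force: [1.1, -0.1, -1.0]
finger_gap: 0.31
grasp_force: 39.5
```

>>> drive_tool:
  commands:
    - [[-1,10,18,0,0],[-1,6,11,0,0],[-1,0,0,0,0],[-1,0,0,0,0],[-1,0,0,0,0]]

```text
time: 5.9
tool_pos: [0.4619, -0.0153, 0.1387]
tool_rot: [0.0, 0.197, 0.98, -0.0]
contact_force: [0.4, -0.7, -0.9]
finger_gap: 0.314
grasp_force: 39.6
```

```bash
python3 - <<'E'
from h import *
s=read_state();p=np.array(s["tool_pos"]);print(p,s["contact_force"],s["finger_gap"])
overlay([(p[0],p[1],p[2]),(.462,-.015,.06)],"pics/o3.png",(p[0],p[1],p[2]-.0242),(.462,-.015,0))
E
```

```text
[ 0.46194287 -0.01526453  0.13869598] [ 0.38807332 -0.69207602 -0.93212526] 0.3135801180571203
```

View pics/o3.png

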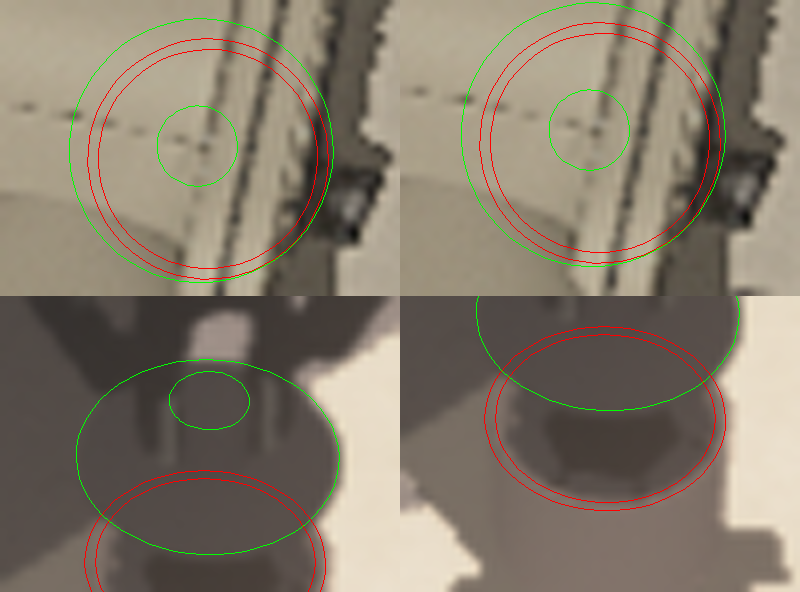

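In the scene view, the lid outline matches the held lid (crop flange right edge at 339, front edge at y≈552) and sits centred above the tub. Lowering.

>>> drive_tool:
  commands:
    - [[-1,0,0,10,0],[-1,0,0,14,0],[-1,0,0,10,0],[-1,0,0,6,0],[-1,0,0,4,0]]
  grip_force: 60

```text
time: 6.42
tool_pos: [0.4616, -0.0154, 0.0936]
tool_rot: [-0.001, 0.198, 0.98, -0.0]
contact_force: [-0.6, 0.9, -1.8]
finger_gap: 0.304
grasp_force: 59.5
```

>>> drive_tool:
  commands:
    - [[-1,0,0,1,0],[-1,0,0,1,0],[-1,0,0,1,0],[-1,0,0,0,0],[-1,0,0,0,0]]

```text
time: 6.83
tool_pos: [0.462, -0.0152, 0.092]
tool_rot: [0.0, 0.197, 0.98, -0.0]
contact_force: [-2.7, -2.0, 3.6]
finger_gap: 0.301
grasp_force: 60.5
```

>>> drive_tool:
  commands:
    - [[-1,0,0,1,0],[-1,0,0,1,0],[-1,0,0,1,0],[-1,0,0,1,0],[-1,0,0,0,0]]

```text
time: 7.25
tool_pos: [0.4619, -0.0151, 0.0878]
tool_rot: [0.0, 0.197, 0.98, -0.0]
contact_force: [-3.0, -2.1, 4.2]
finger_gap: 0.302
grasp_force: 60.6
```

>>> drive_tool:
  commands:
    - [[-1,0,0,1,0],[-1,0,0,1,0],[-1,0,0,1,0],[-1,0,0,0,0],[-1,0,0,0,0]]

```text
time: 7.67
tool_pos: [0.462, -0.0152, 0.0853]
tool_rot: [0.001, 0.197, 0.98, -0.0]
contact_force: [-5.5, -2.0, 11.1]
finger_gap: 0.303
grasp_force: 61.4
```

>>> drive_tool:
  commands:
    - [[-1,0,0,0.5,0],[-1,0,0,0.5,0],[-1,0,0,0.5,0],[-1,0,0,0.5,0],[-1,0,0,0,0]]

```text
time: 8.08
tool_pos: [0.4621, -0.0152, 0.0852]
tool_rot: [0.002, 0.197, 0.98, -0.0]
contact_force: [-13.4, -0.6, 35.6]
finger_gap: 0.302
grasp_force: 64.1
```

A hard stop at the expected height. I'll ease off, release, retreat and look.

>>> drive_tool:
  commands:
    - [[-1,0,0,-1,0],[-1,0,0,-0.7,0],[-0.3,0,0,0,0],[0.0,0,0,0,0],[0.2,0,0,0,0]]
  grip_force: 20

```text
time: 8.5
tool_pos: [0.4619, -0.0148, 0.084]
tool_rot: [0.0, 0.197, 0.98, 0.0]
contact_force: [0.3, -0.5, 0.7]
finger_gap: 0.596
grasp_force: 0.0
```

>>> drive_tool:
  commands:
    - [[0.2,0,0,0,0],[0.2,0,0,0,0],[0.2,0,0,-10,0],[0.2,0,0,-20,0],[0.2,0,0,-30,0]]

```text
time: 8.92
tool_pos: [0.4605, -0.0145, 0.1428]
tool_rot: [-0.002, 0.197, 0.98, 0.0]
contact_force: [0.7, -0.4, -0.3]
finger_gap: 0.601
grasp_force: 0.0
```

>>> drive_tool:
  commands:
    - [[0.2,0,0,-40,0],[0.2,25,25,-20,0],[0.2,25,25,0,0],[0.2,28,28,0,0],[0.2,28,28,0,0]]

```text
time: 9.33
tool_pos: [0.4044, 0.1249, 0.2043]
tool_rot: [0.0, 0.198, 0.98, 0.0]
contact_force: [0.7, 0.2, -0.0]
finger_gap: 0.603
grasp_force: 0.0
```

>>> drive_tool:
  commands:
    - [[0.2,28,28,0,0],[0.2,28,28,0,0],[0.2,28,28,0,0],[0.2,28,28,0,0],[0.2,0,0,0,0]]

```text
time: 9.75
tool_pos: [0.342, 0.2755, 0.204]
tool_rot: [-0.001, 0.194, 0.981, 0.001]
contact_force: [0.1, -1.8, -1.2]
finger_gap: 0.605
grasp_force: 0.0
```

```bash
python3 - <<'E'
from h import *
s=read_state();print(s["tool_pos"],s["contact_force"])
T=(.462,-.015,0)
overlay([(.462,-.015,.08),(.462,-.015,.06)],"pics/o4.png",(.462,-.015,.061),None)
E
```

```text
[0.34204499 0.27545206 0.20395122] [ 0.05175661 -1.75393878 -1.15867074]
```

View pics/o4.png

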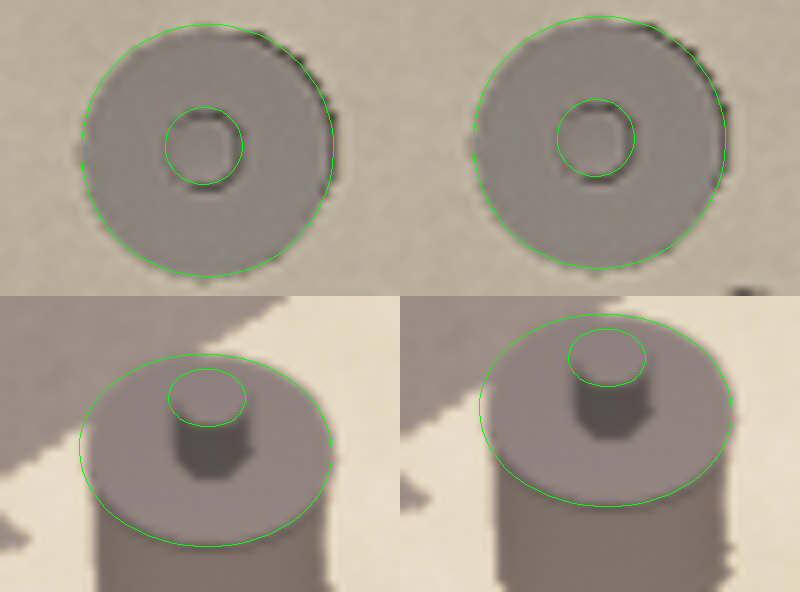

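The lid outline at seated height coincides with the image in both views: top-view knob at crop (204,146), scene flange front edge at y≈546. One central press with shut fingers on the knob (expected top at 0.108 m) will confirm the height.

>>> drive_tool:
  commands:
    - [[-1,-27.8,-27.7,0,0],[-1,-27.8,-27.7,0,0],[-1,-27.8,-27.7,0,0],[-1,-27.8,-27.7,0,0],[-1,-27.8,-27.7,0,0]]

```text
time: 10.27
tool_pos: [0.42, 0.0859, 0.204]
tool_rot: [0.0, 0.198, 0.98, -0.0]
contact_force: [1.5, 0.8, 0.0]
finger_gap: 0.003
grasp_force: 0.0
```

>>> drive_tool:
  commands:
    - [[-1,-27.8,-27.7,0,0],[-1,-27.8,-27.7,0,0],[-1,-27.8,-27.7,0,0],[-1,0,0,0,0],[-1,0,0,0,0]]

```text
time: 10.68
tool_pos: [0.4646, -0.0233, 0.2035]
tool_rot: [-0.001, 0.2, 0.98, -0.0]
contact_force: [-0.6, 1.1, 0.0]
finger_gap: -0.001
grasp_force: 0.0
```

>>> drive_tool:
  commands:
    - [[-1,0,0,25,0],[-1,0,0,25,0],[-1,0,0,20,0],[-1,0,0,10,0],[-1,0,0,0,0]]

```text
time: 11.1
tool_pos: [0.4626, -0.0195, 0.122]
tool_rot: [-0.002, 0.197, 0.98, 0.0]
contact_force: [0.1, 0.1, 0.1]
finger_gap: -0.002
grasp_force: 0.0
```

>>> drive_tool:
  commands:
    - [[-1,2,4,0,0],[-1,0,0,4,0],[-1,0,0,4,0],[-1,0,0,3,0],[-1,0,0,0,0]]

```text
time: 11.52
tool_pos: [0.464, -0.0153, 0.1127]
tool_rot: [-0.0, 0.197, 0.98, -0.0]
contact_force: [-0.3, 0.5, 1.5]
finger_gap: -0.002
grasp_force: 0.0
```

>>> drive_tool:
  commands:
    - [[-1,0,0,1,0],[-1,0,0,1,0],[-1,0,0,1,0],[-1,0,0,0,0],[-1,0,0,0,0]]

```text
time: 11.93
tool_pos: [0.4641, -0.0154, 0.11]
tool_rot: [-0.0, 0.197, 0.98, 0.0]
contact_force: [0.2, 0.1, 0.2]
finger_gap: 0.003
grasp_force: 0.0
```

>>> drive_tool:
  commands:
    - [[-1,0,0,1,0],[-1,0,0,1,0],[-1,0,0,1,0],[-1,0,0,0,0],[-1,0,0,0,0]]

```text
time: 12.35
tool_pos: [0.4643, -0.0154, 0.108]
tool_rot: [0.001, 0.197, 0.98, -0.0]
contact_force: [-3.9, 0.3, 13.6]
finger_gap: 0.002
grasp_force: 6.8
```

The knob top meets the fingers at 0.108 m, so the lid is home. A small extra press, then retreat.

>>> drive_tool:
  commands:
    - [[-1,0,0,0.6,0],[-1,0,0,0,0],[-1,0,0,0,0],[-1,0,0,-8,0],[-1,0,0,-25,0]]

```text
time: 12.77
tool_pos: [0.4625, -0.015, 0.1376]
tool_rot: [-0.002, 0.197, 0.98, 0.0]
contact_force: [-0.2, 0.3, -0.6]
finger_gap: -0.002
grasp_force: 0.0
```

>>> drive_tool:
  commands:
    - [[-1,0,0,-35,0],[-1,0,0,-35,0],[-1,25,25,0,0],[-1,28,28,0,0],[-1,28,28,0,0]]

```text
time: 13.18
tool_pos: [0.4205, 0.0912, 0.21]
tool_rot: [0.001, 0.198, 0.98, 0.0]
contact_force: [0.1, 0.8, -0.2]
finger_gap: 0.0
grasp_force: 0.0
```

>>> drive_tool:
  commands:
    - [[-1,28,28,0,0],[-1,28,28,0,0],[-1,28,28,0,0],[-1,0,0,0,0],[-1,0,0,0,0]]

```text
time: 13.6
tool_pos: [0.3747, 0.2023, 0.2095]
tool_rot: [0.0, 0.195, 0.981, 0.0]
contact_force: [0.6, -0.6, 0.3]
finger_gap: 0.003
grasp_force: 0.0
```

```bash
python3 - <<'E'
from h import *
overlay([(.462,-.015,.08),(.462,-.015,.06)],"pics/o5.png",(.462,-.015,.061),None)
E
```

```text
(no output)
```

View pics/o5.png

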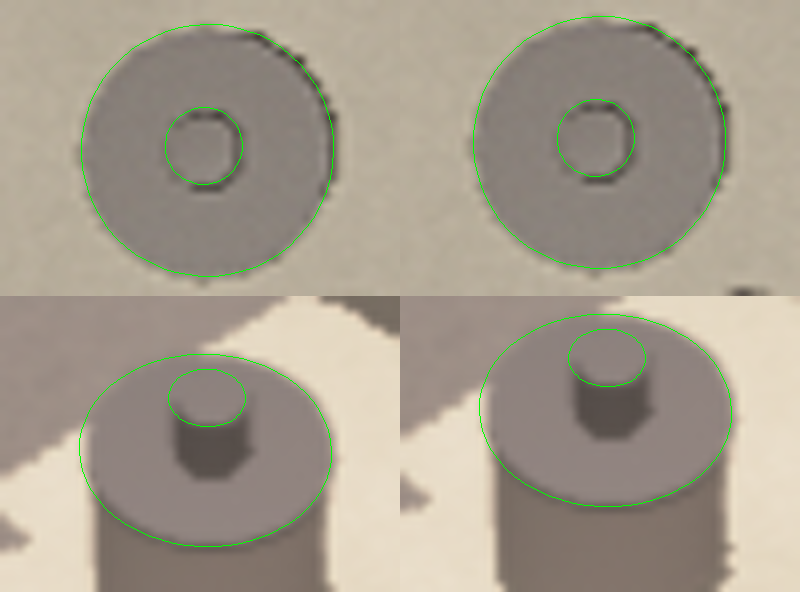

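The lid is unchanged: level, centred (top crop knob at (204,146)), with the flange on the rim all round. Handing in.

```bash
python3 -c "
from station import *
print(hand_in())"
```

```text
the job is handed in; nothing more can be done
None
```

The grey lid is pressed home on the wide tub: the knob top met the fingers at 0.108 m, exactly the seated height, and it looks level and centred from both cameras; the job was handed in at about 14 s of the 46 s, with no verdict returned.

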